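Sort and nest the stacking cups

TASK

The cups on the two wire cradles come in two shapes, tall slim ones and short wide ones, which nest only with their own kind, and one short cup has ended up on the tall cups' cradle. Move it to the empty end of the short cups' cradle, lying on the wires with its mouth to the stop board like the rest, then push each row along its wires until its cups are fully nested in one another and the row is up against the stop board. The other four cups are not to be lifted off their wires; leave everything else on the worktop where it stands.

Things in the scene. Friction and masses are not known exactly. Their poses are not given: they have to be found in the camera images.
- rack_tall: tall cups' cradle: fixed wood and wire rack for one row of lying cups, 270x100 mm. Starts with two tall cups and one short one in any order, about 75 mm from foot to foot. Origin: under its centre, on the worktop; x = along the row to the stop board at the far end, y = across. Two 6 mm wires at y +-12, tops at z 33, run from x -122 to the stop. Board below up to z 16; no side walls
- rack_squat: short cups' cradle: fixed wood and wire rack for one row of lying cups, 270x100 mm. Starts with two short cups; its near third (foot at about x = -95) is empty. Origin: under its centre, on the worktop; x = along the row to the stop board at the far end, y = across. Two 6 mm wires at y +-12, tops at z 33, run from x -122 to the stop. Board below up to z 16; no side walls
- rack_tall_stop (a point): point on the near face of the upright stop board of rack_tall, mid-width, 30 mm above the worktop; 115 mm along x from the cradle's origin; axes as the cradle's. The board is 100 mm wide and reaches 88 mm above the worktop
- rack_squat_stop (a point): point on the near face of the upright stop board of rack_squat, mid-width, 30 mm above the worktop; 115 mm along x from the cradle's origin; axes as the cradle's. The board is 100 mm wide and reaches 88 mm above the worktop
- tall_1: Tall, slim white stacking cup, 64 mm foot to rim, lying on wires, mouth to the stop board and about 0.24 rad nose-up. Diameter 35 at the foot (edge bevelled 6x7, flat 23), widening evenly to 59 at the rim, wall 2. Inner floor 18 mm above the foot. Origin: centre of the closed foot, 45 mm above the worktop when lying alone; x = axis, foot to mouth. 30 to 65 g, rigid
- tall_1_mouth (a point): centre of the mouth of tall_1, in the rim plane. Like cups nest when one's mouth is pushed over the next one's foot until that foot meets its inner floor: feet 18 to 20 mm apart, about 82 (two nested) mm from stop board to last foot. The push needs only a few N
- tall_2: Tall, slim white stacking cup, 64 mm foot to rim, lying on wires, mouth to the stop board and about 0.24 rad nose-up. Diameter 35 at the foot (edge bevelled 6x7, flat 23), widening evenly to 59 at the rim, wall 2. Inner floor 18 mm above the foot. Origin: centre of the closed foot, 45 mm above the worktop when lying alone; x = axis, foot to mouth. 30 to 65 g, rigid
- tall_2_mouth (a point): centre of the mouth of tall_2, in the rim plane. Like cups nest when one's mouth is pushed over the next one's foot until that foot meets its inner floor: feet 18 to 20 mm apart, about 82 (two nested) mm from stop board to last foot. The push needs only a few N
- squat_1: Short, wide white stacking cup, 48 mm foot to rim, lying on wires, mouth to the stop board and about 0.24 rad nose-up. Diameter 44 at the foot (edge bevelled 6x7, flat 32), widening evenly to 64 at the rim, wall 2. Inner floor 18 mm above the foot. Origin: centre of the closed foot, 50 mm above the worktop when lying alone; x = axis, foot to mouth. 30 to 65 g, rigid
- squat_1_mouth (a point): centre of the mouth of squat_1, in the rim plane. Like cups nest when one's mouth is pushed over the next one's foot until that foot meets its inner floor: feet 18 to 20 mm apart, about 84 (three nested) mm from stop board to last foot. The push needs only a few N
- squat_2: Short, wide white stacking cup, 48 mm foot to rim, lying on wires, mouth to the stop board and about 0.24 rad nose-up. Diameter 44 at the foot (edge bevelled 6x7, flat 32), widening evenly to 64 at the rim, wall 2. Inner floor 18 mm above the foot. Origin: centre of the closed foot, 50 mm above the worktop when lying alone; x = axis, foot to mouth. 30 to 65 g, rigid
- squat_2_mouth (a point): centre of the mouth of squat_2, in the rim plane. Like cups nest when one's mouth is pushed over the next one's foot until that foot meets its inner floor: feet 18 to 20 mm apart, about 84 (three nested) mm from stop board to last foot. The push needs only a few N
- squat_3: Short, wide white stacking cup, 48 mm foot to rim, lying on wires, mouth to the stop board and about 0.24 rad nose-up. Diameter 44 at the foot (edge bevelled 6x7, flat 32), widening evenly to 64 at the rim, wall 2. Inner floor 18 mm above the foot. Origin: centre of the closed foot, 50 mm above the worktop when lying alone; x = axis, foot to mouth. 30 to 65 g, rigid. Starts on the wrong cradle
- squat_3_mouth (a point): centre of the mouth of squat_3, in the rim plane. Like cups nest when one's mouth is pushed over the next one's foot until that foot meets its inner floor: feet 18 to 20 mm apart, about 84 (three nested) mm from stop board to last foot. The push needs only a few N
- cup_lids: bystander: stack of black cup lids, 84 diameter x 49 mm, behind the cradles; origin under its centre
- tamper: bystander: coffee tamper, 58 diameter x 82 mm, front left; origin under its centre
- milk_jug: bystander: steel milk jug, 72x107x97 mm, front left; origin under its centre
- order_pad: bystander: order pad, 111x69x12 mm, lying in front between the cradles; origin under its centre
- loyalty_stamp: bystander: hand stamp, 30x30x60 mm, front right; origin under its centre
- pepper_mill: bystander: wooden pepper mill, 58 diameter x 200 mm, behind the cradles; origin under its centre
- pen_ball: bystander: ball pen, 11x145x9 mm, lying between the cradles; origin under its centre

How it is judged:
On the way:
1. the short cup that lay on the tall cups' cradle lies on the wires of the short cups' cradle, mouth to the stop board (y of squat_3 in the frame of rack_squat between -0.012 and 0.012 m and z of squat_3 in the frame of rack_squat between 0.025 and 0.075 m and angle between the x axis of squat_3 and the x axis of rack_squat, either way round below 0.4 rad and x of rack_squat_stop in the frame of squat_3 above 0.03 m and linear speed of squat_3 below 0.02 m/s), for 0.2 s.
At the end, for the whole second after the job is handed in: Tall cups on rack_tall, short on rack_squat, at rest on the wires, 12 mm from centre line, 0.4 rad from its direction, mouths to the stop; fully nested (feet and mouths within 25 mm for 2 tall, 47 for 3 short; 18 and 36 ideal), front mouth within 14 mm of the stop (all of step 1 and y of tall_1 in the frame of rack_tall between -0.012 and 0.012 m and z of tall_1 in the frame of rack_tall between 0.025 and 0.075 m and angle between the x axis of each of tall_1, tall_2 and the x axis of rack_tall, either way round below 0.4 rad and x of rack_tall_stop in the frame of tall_1 above 0.03 m and linear speed of each of tall_1, tall_2, squat_1, squat_2 below 0.02 m/s and y of tall_2 in the frame of rack_tall between -0.012 and 0.012 m and z of tall_2 in the frame of rack_tall between 0.025 and 0.075 m and x of rack_tall_stop in the frame of tall_2 above 0.03 m and x of any of tall_1_mouth, tall_2_mouth in the frame of rack_tall_stop above -0.014 m and y of squat_1 in the frame of rack_squat between -0.012 and 0.012 m and z of squat_1 in the frame of rack_squat between 0.025 and 0.075 m and angle between the x axis of each of squat_1, squat_2 and the x axis of rack_squat, either way round below 0.4 rad and x of rack_squat_stop in the frame of squat_1 above 0.03 m and y of squat_2 in the frame of rack_squat between -0.012 and 0.012 m and z of squat_2 in the frame of rack_squat between 0.025 and 0.075 m and x of rack_squat_stop in the frame of squat_2 above 0.03 m and x of any of squat_1_mouth, squat_2_mouth, squat_3_mouth in the frame of rack_squat_stop above -0.014 m and distance between tall_1 and tall_2 below 0.025 m and distance between tall_1_mouth and tall_2_mouth below 0.025 m and distance between squat_1 and squat_2 below 0.047 m and distance between squat_1_mouth and squat_2_mouth below 0.047 m and distance between each of squat_1, squat_2 and squat_3 below 0.047 m and distance between each of squat_1_mouth, squat_2_mouth and squat_3_mouth below 0.047 m); the robot touches nothing.
It fails at once if one of the other things on the worktop is moved by more than 30 mm (distance of any of cup_lids, tamper, milk_jug, order_pad, loyalty_stamp, pepper_mill, pen_ball from where it was at the start of the episode above 0.03 m).
It fails at once if one of the other four cups is lifted off its wires (foot above 85 mm) (height (world z) of any of tall_1, tall_2, squat_1, squat_2 above 0.085 m).
It also fails if it takes over 54 s, if anything falls off the work surface, if the arm or the gripper's body presses on something with over 40 N, if the wrist force passes 120 N, or if a joint passes its speed limit or range.

ROBOT

A 6-joint arm with a two-finger parallel gripper is mounted at the origin on a cart in front of the work surface, level with it; the furniture and walls round the work are solid. World frame = base frame: x ahead of the robot, y to its left, z up, the work surface at z = 0. Lengths are in m, angles in rad, forces in N, time in s.
With the tool pointing down it reaches from about 0.35 to 0.725 m from the base axis. Payload 6 kg.
Tool frame: the origin (TCP) lies at the very end of the fingers, on their centre line; the grasp point (between the pads) lies 19 mm behind it; z points along the fingers, y is the line along which they close (so a half turn about z gives the same grasp; the last joint's range is limited). The gripper opens to 85 mm and grips with 20 to 120 N. Pads are 22 mm wide; open, the fingers measure 114 mm over their backs; the gripper's body (76 mm by 85 mm) begins 54 mm behind the grasp point. The pads swing forward as they close: fully open they stand 13 mm farther back than shut.
Start: joints at [-0.842, 0.04, 0.085, 0, -1.615, -0.334], TCP at [0.231, -0.554, 0.231] pointing down, gripper open.
Joint ranges: [-2.56, 2.56], [-1.29, 2.01], [-1.08, 1.49], [-3.29, 1.98], [-2.81, -0.18], [-2.99, 2.99]. Speed limits (rad/s): [2.57, 2.57, 3.01, 3.14, 3.14, 3.14].

INTERFACE

Orientations are given as a 3x3 rotation matrix whose columns are the frame's x, y, z axes.
In Python, from workcell import bot, cams, read_t, read_joints, read_joint_vel, read_tau, read_ee_pos, read_eef_rot, read_force, read_torque, read_width, read_grip_force gives the robot as it stands (bot), with the cameras (cams) and the readings as plain functions. Calls block until the motion is done:
- bot.move_to(position, orientation): joint-space move of the TCP to a pose.
- bot.line_to(position, attitude=None, rate=0.15): straight line of the TCP; attitude=None keeps the orientation; rate is the mean speed in m/s.
- bot.move_j(angles): joint-space move.
- bot.ungrasp() and bot.gripper_close(squeeze=None): open the fingers fully, or close them until they stop; squeeze is the grip in N (None keeps the last).
- bot.wait(seconds).
- bot.inverse_kinematics(position, orientation): joint angles nearest the present ones, or None.
- cams.camera(name): name is "scene" or "top" or "wrist"; returns (picture, depth): 480x640x3 uint8, red, green, blue; 480x640 float32, m along the optical axis (not along the pixel's ray), 0 where there is no reading.
- cams.get_calibration(name): a dict with "mtx" (3x3 intrinsics, pixels), "world_to_cam" (4x4, takes a point from world to camera coordinates); the wrist camera has in their place "tool_from_camera" (4x4, takes a point from camera to tool coordinates, whose origin is the TCP and whose axes are the flange's). Camera axes: x right, y down, z forward; pixel columns grow to the right and rows downward; lengths in m; the calibration is good to about 2 mm. The wrist camera is an equidistant fisheye: a pixel r from the principal point sees the ray r / f radians off the axis. A picture is of the moment at which its call begins: read the wrist's pose just before it. get_calibration takes no time and is no camera call.
A pose or a line that the arm cannot do raises bot.MotionError and nothing moves.
- bot.close_job(): hands the job in; it is judged then, once.
Readings, each from a call of its own:
- read_t(): time.
- read_joints(): joint angles.
- read_joint_vel(): joint speeds.
- read_tau(): joint torques, N m.
- read_ee_pos(): TCP position.
- read_eef_rot(): TCP orientation.
- read_force(): force on the tool from outside, world axes, zero at the start.
- read_torque(): the same for the moment, N m.
- read_width(): finger opening in m.
- read_grip_force(): force on a finger pad.
Only numpy, scipy, OpenCV 4.12 (cv2) and the standard library are available. Lean on these libraries where they do the work, as an engineer would, in place of code of your own. Each camera call takes 0.05 s, during which the arm holds its last target. There are 200 camera calls.

## Working session

There is one attempt and no reset: what is moved stays moved. The work goes in short steps, each a Python script; the robot and the scene stay as the last script left them, time stands still between calls to the robot, and variables do not carry over. Pictures are saved under pics/ and viewed, at most 10 in all, crops included, and the job is handed in when it is done.

```bash
mkdir -p pics
python3 - <<'E'
from workcell import bot, cams, read_t, read_joints, read_joint_vel, read_tau, read_ee_pos, read_eef_rot, read_force, read_torque, read_width, read_grip_force
import cv2,numpy as np
for n in("scene","top"):
    p,d=cams.camera(n); cv2.imwrite(f"pics/{n}.png",p[:,:,::-1]); np.savez(f"{n}.npz",p=p,d=d,**cams.get_calibration(n))
    print(n,cams.get_calibration(n))
print(cams.get_calibration("wrist"))
E
```

```text
scene {'mtx': array([[577.64106709,   0.        , 331.8431134 ],
       [  0.        , 577.64106709, 246.38542973],
       [  0.        ,   0.        ,   1.        ]]), 'world_to_cam': array([[-0.82053497, -0.57134371,  0.016992  ,  0.55712923],
       [-0.42289381,  0.58680224, -0.69052441,  0.23504804],
       [ 0.38455584, -0.57378524, -0.72310947,  1.18989851],
       [ 0.        ,  0.        ,  0.        ,  1.        ]])}
top {'mtx': array([[574.14708281,   0.        , 317.65197706],
       [  0.        , 574.14708281, 234.60969952],
       [  0.        ,   0.        ,   1.        ]]), 'world_to_cam': array([[-1.15197999e-01, -9.93342460e-01, -4.21662195e-04,
         1.64030602e-01],
       [-9.71273723e-01,  1.12727646e-01, -2.09570591e-01,
         5.67841141e-01],
       [ 2.08222899e-01, -2.37325634e-02, -9.77793429e-01,
         1.39869412e+00],
       [ 0.00000000e+00,  0.00000000e+00,  0.00000000e+00,
         1.00000000e+00]])}
{'mtx': array([[371.64829954,   0.        , 319.33087338],
       [  0.        , 371.64829954, 241.94976046],
       [  0.        ,   0.        ,   1.        ]]), 'tool_from_camera': array([[ 7.41085332e-05, -9.46062212e-01, -3.23985007e-01,
         8.35327342e-02],
       [ 9.99999997e-01,  7.12770305e-05,  2.06059778e-05,
         5.41855863e-05],
       [ 3.59815235e-06, -3.23985008e-01,  9.46062215e-01,
        -1.43230253e-01],
       [ 0.00000000e+00,  0.00000000e+00,  0.00000000e+00,
         1.00000000e+00]])}
```

View pics/top.png

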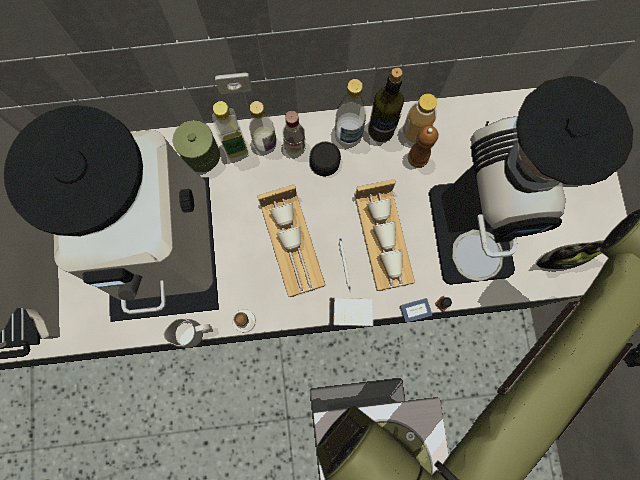

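View pics/scene.png

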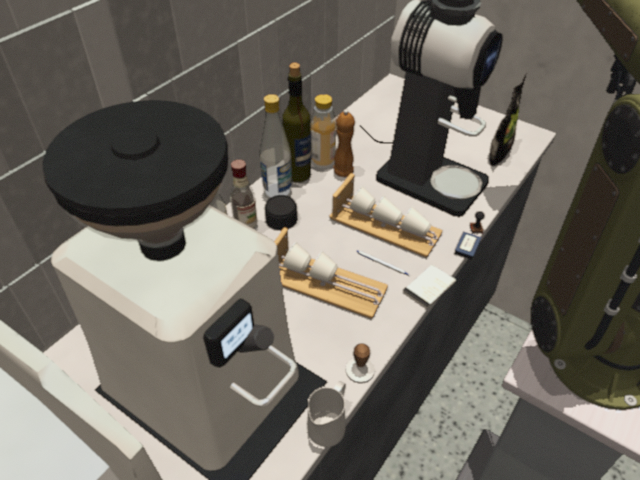

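The top view shows the short cradle at left (stop around 278,195, near end 306,290) and the tall cradle at right (stop around 376,188, near end 396,285). I'll enlarge both.

Run:
```python
import cv2,numpy as np
z=np.load("top.npz");c=z['p'][170:300,250:420,::-1]
cv2.imwrite("pics/topc.png",cv2.resize(c,None,fx=4.6,fy=4.6,interpolation=cv2.INTER_CUBIC))
print((z['d'][170:300,250:420]>0).mean())
```

```text
0.9952036199095022
```

View pics/topc.png

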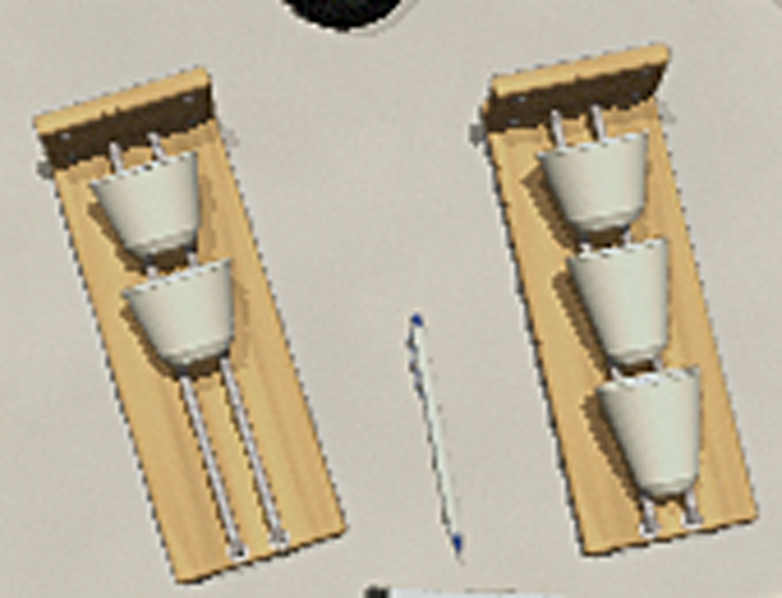

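The tall cradle (right) has the short cup at the stop end (crop 595,185), then two tall cups (620,300 and 655,430). The short cradle (left) has cups at 150,205 and 185,310. Next I'll fit the cradle frames and cups from the depth.

```bash
cat > vis.py <<'E'
import cv2,numpy as np
def cloud(p,d,K,T):
    v,u=np.mgrid[0:480,0:640]; 
    c=np.stack([(u-K[0,2])*d/K[0,0],(v-K[1,2])*d/K[1,1],d],-1)
    return (c-T[:3,3])@T[:3,:3]
E
python3 - <<'E'
import cv2,numpy as np
from vis import cloud
z={n:np.load(n+".npz") for n in("top","scene")}
W={n:cloud(q['p'],q['d'],q['mtx'],q['world_to_cam']) for n,q in z.items()}
def pix(n,X):
    q=z[n];c=q['world_to_cam'][:3,:3]@X+q['world_to_cam'][:3,3];return (q['mtx']@c/c[2])[:2]
# rays of crop pixels with plane z=.016
def onplane(n,uv,h):
    q=z[n];R=q['world_to_cam'][:3,:3];o=-R.T@q['world_to_cam'][:3,3]
    r=R.T@np.linalg.solve(q['mtx'],[*uv,1]);return (o+r*(h-o[2])/r[2])[:2]
t=W['top'];hsv=cv2.cvtColor(z['top']['p'],cv2.COLOR_RGB2HSV)
print("table z",np.median(t[240:280,330:338,2]))
for name,cs,nr in(("squat",[(60,185),(205,110)],[(180,583),(345,530)]),("tall",[(492,130),(662,100)],[(583,555),(757,517)])):
    f=lambda c:onplane('top',(np.array(c)/4.6+[250,170]-.4),.016)
    a,b=map(f,nr);print(name,'near corners',a,b,np.linalg.norm(a-b))
    lo=np.array([min(c[0] for c in cs+nr)/4.6+240,165]).astype(int);hi=np.array([max(c[0] for c in cs+nr)/4.6+262,298]).astype(int)
    P=t[lo[1]:hi[1],lo[0]:hi[0]].reshape(-1,3);H=hsv[lo[1]:hi[1],lo[0]:hi[0]].reshape(-1,3)
    wood=(H[:,1]>60)&(abs(P[:,2]-.016)<.007)
    r=cv2.minAreaRect(P[wood,:2].astype(np.float32)); box=cv2.boxPoints(r);print(wood.sum(),np.median(P[wood,2]),r);
    # x axis direction: long side, pointing +x
    e=[box[1]-box[0],box[2]-box[1]];e=max(e,key=np.linalg.norm);e=e/np.linalg.norm(e);e*=np.sign(e[0])
    n=np.array([-e[1],e[0]]);rel=P[:,:2]-np.array(r[0]);s=rel@e;w=rel@n
    near=np.percentile(s[wood],.5);o=np.array(r[0])+e*(near+.135)
    print('axis',e,np.arctan2(e[1],e[0]),'origin',o,'r',np.hypot(*o))
    rel=P[:,:2]-o;s=rel@e;w=rel@n;
    st=(P[:,2]>.07)&(s>.09)&(H[:,1]>60);print('stop s',np.percentile(s[st],[2,50,98]),'w',np.percentile(w[st],[2,98]),'z',P[st,2].max())
    cup=(P[:,2]>.036)&(H[:,1]<60)&(s<.114)&(abs(w)<.05)
    for x in np.arange(-.13,.115,.006):
        m=cup&(abs(s-x)<.003)
        if m.sum()>2:print(round(x,3),m.sum(),'wmid %.4f width %.3f zmax %.4f'%((w[m].max()+w[m].min())/2,np.ptp(w[m]),P[m,2].max()))
E
```

```text
table z -0.00011019680703847084
squat near corners [0.44032431 0.18861652] [0.45915181 0.09388862] 0.09658079589611657
2501 0.016046028560050097 ((0.6154799461364746, 0.1565585881471634), (0.1874648481607437, 0.3539738953113556), 77.41850280761719)
axis [ 0.97598714 -0.21782804] -0.21958853 origin [0.58028205 0.16441431] r 0.6031246386316175
stop s [0.09152424 0.11092987 0.13064016] w [0.00746251 0.09300166] z 0.09370498169080099
-0.028 7 wmid -0.0063 width 0.030 zmax 0.0675
-0.022 30 wmid -0.0005 width 0.035 zmax 0.0793
-0.016 43 wmid 0.0014 width 0.043 zmax 0.0813
-0.01 51 wmid 0.0017 width 0.048 zmax 0.0896
-0.004 59 wmid 0.0045 width 0.053 zmax 0.0881
0.002 63 wmid 0.0064 width 0.056 zmax 0.0936
0.008 58 wmid 0.0082 width 0.058 zmax 0.0946
0.014 35 wmid 0.0007 width 0.042 zmax 0.0975
0.02 22 wmid 0.0057 width 0.046 zmax 0.0922
0.026 9 wmid -0.0131 width 0.007 zmax 0.0857
0.032 9 wmid 0.0104 width 0.052 zmax 0.0718
0.038 34 wmid 0.0149 width 0.054 zmax 0.0751
0.044 49 wmid 0.0269 width 0.041 zmax 0.0823
0.05 46 wmid 0.0260 width 0.044 zmax 0.0839
0.056 44 wmid 0.0254 width 0.046 z
[... 1497 characters left out ...]
.0027 width 0.047 zmax 0.0807
0.002 51 wmid 0.0041 width 0.049 zmax 0.0859
0.008 50 wmid 0.0062 width 0.051 zmax 0.0919
0.014 53 wmid 0.0071 width 0.052 zmax 0.0926
0.02 23 wmid -0.0005 width 0.034 zmax 0.0918
0.026 9 wmid -0.0124 width 0.010 zmax 0.0872
0.032 7 wmid 0.0108 width 0.040 zmax 0.0658
0.038 34 wmid 0.0186 width 0.037 zmax 0.0761
0.044 40 wmid 0.0195 width 0.041 zmax 0.0768
0.05 57 wmid 0.0198 width 0.047 zmax 0.0849
0.056 53 wmid 0.0232 width 0.052 zmax 0.0863
0.062 55 wmid 0.0237 width 0.052 zmax 0.0906
0.068 55 wmid 0.0242 width 0.050 zmax 0.0943
0.074 36 wmid 0.0235 width 0.046 zmax 0.0959
0.08 14 wmid 0.0078 width 0.020 zmax 0.0945
0.086 7 wmid 0.0037 width 0.012 zmax 0.0851
```

```bash
cat > fit.py <<'E'
import cv2,numpy as np
from vis import cloud
from scipy.optimize import minimize
def frames():
    q=np.load("top.npz");t=cloud(q['p'],q['d'],q['mtx'],q['world_to_cam']).reshape(-1,3)
    H=cv2.cvtColor(q['p'],cv2.COLOR_RGB2HSV).reshape(-1,3)
    out={}
    for name,nc,yaw in(("squat",(.4497,.1413),.196),("tall",(.4349,-.0862),.099)):
        e=np.array([np.cos(yaw),np.sin(yaw)]);o=np.array(nc)+.135*e
        for k in range(4):
            n=np.array([-e[1],e[0]]);s=(t[:,:2]-o)@e;w=(t[:,:2]-o)@n
            m=(H[:,1]>60)&(abs(t[:,2]-.016)<.006)&(s>-.15)&(s<.1)&(abs(w)<.062)
            # side edges by 10 mm bins of s
            L=[];R=[]
            for x in np.arange(-.125,.1,.008):
                b=m&(abs(s-x)<.004)
                if b.sum()>4:L.append((x,w[b].max()));R.append((x,w[b].min()))
            fl,fr=[np.polyfit(*np.array(A).T,1) for A in(L,R)]
            near=np.median([s[m&(abs(w-y)<.004)].min() for y in np.arange(-.045,.046,.006) if (m&(abs(w-y)<.004)).any()])
            o=o+e*(near+.135)+n*(fl[1]+fr[1])/2;yaw+=(fl[0]+fr[0])/2;e=np.array([np.cos(yaw),np.sin(yaw)])
        out[name]=(o,yaw);print(name,o,yaw,'slopes',fl[0],fr[0],'width',fl[1]-fr[1],np.hypot(*o))
    return out,t,H
if __name__=="__main__":
    F,t,H=frames()
    for k,(o,yaw) in F.items():
        e=np.array([np.cos(yaw),np.sin(yaw)]);n=np.array([-e[1],e[0]]);s=(t[:,:2]-o)@e;w=(t[:,:2]-o)@n
        st=(t[:,2]>.06)&(s>.09)&(s<.15)&(H[:,1]>60)&(abs(w)<.07);print('stop s',np.percentile(s[st],[2,50,98]),'w',np.percentile(w[st],[1,99]))
        cup=(t[:,2]>.036)&(H[:,1]<60)&(s<.112)&(abs(w)<.05)
        for x in np.arange(-.13,.115,.006):
            m=cup&(abs(s-x)<.003)
            if m.sum()>2:print('%.3f'%x,m.sum(),'wmid %.4f width %.3f zmax %.4f'%((w[m].max()+w[m].min())/2,np.ptp(w[m]),np.percentile(t[m,2],95)))
E
python3 fit.py
```

```text
squat [0.58223039 0.16704609] 0.18906417328364525 slopes -0.00045819522962272193 0.00045819522962473963 width 0.09817213210751567 0.6057199201201058
tall [ 0.56953    -0.07473045] 0.09209761485097961 slopes 0.00160941766509807 -0.0016102766630571408 width 0.09891883456520081 0.5744119300984136
stop s [0.11348461 0.11687219 0.12552828] w [-0.04794931  0.04787208]
-0.124 3 wmid -0.0018 width 0.024 zmax 0.0377
-0.094 3 wmid -0.0003 width 0.024 zmax 0.0379
-0.076 4 wmid 0.0004 width 0.025 zmax 0.0396
-0.028 6 wmid 0.0013 width 0.024 zmax 0.0680
-0.022 47 wmid -0.0005 width 0.038 zmax 0.0754
-0.016 44 wmid 0.0004 width 0.043 zmax 0.0797
-0.010 46 wmid -0.0003 width 0.046 zmax 0.0811
-0.004 51 wmid -0.0002 width 0.049 zmax 0.0849
0.002 54 wmid 0.0003 width 0.051 zmax 0.0874
0.008 58 wmid 0.0011 width 0.053 zmax 0.0912
0.014 63 wmid 0.0003 width 0.057 zmax 0.0937
0.020 7 wmid -0.0000 width 0.059 zmax 0.0849
0.038 15 wmid 0.0024 width 0.027 zmax 0.0714
0.044 46 wmid 0.0016 width 0.040 zmax 0.0751
0.050 48 wmid 0.0005 width 0.044 zmax 0.0811
0.056 43 wmid 0.0007 width 0.045 zmax 0.0825
0.062 
[... 1095 characters left out ...]
width 0.039 zmax 0.0764
-0.010 46 wmid 0.0011 width 0.043 zmax 0.0793
-0.004 48 wmid 0.0011 width 0.044 zmax 0.0824
0.002 47 wmid 0.0018 width 0.047 zmax 0.0848
0.008 55 wmid 0.0015 width 0.049 zmax 0.0900
0.014 50 wmid 0.0017 width 0.051 zmax 0.0914
0.020 16 wmid 0.0008 width 0.052 zmax 0.0853
0.032 4 wmid -0.0034 width 0.016 zmax 0.0744
0.038 33 wmid 0.0014 width 0.034 zmax 0.0738
0.044 45 wmid 0.0015 width 0.042 zmax 0.0763
0.050 47 wmid 0.0015 width 0.044 zmax 0.0813
0.056 50 wmid 0.0019 width 0.046 zmax 0.0841
0.062 54 wmid 0.0014 width 0.049 zmax 0.0875
0.068 57 wmid 0.0024 width 0.052 zmax 0.0903
0.074 61 wmid 0.0001 width 0.058 zmax 0.0943
0.080 17 wmid 0.0003 width 0.061 zmax 0.0889
```

```bash
cat > arm.py <<'E'
from workcell import bot, cams, read_t, read_joints, read_joint_vel, read_tau, read_ee_pos, read_eef_rot, read_force, read_torque, read_width, read_grip_force
import numpy as np
F={"squat":(np.array([.5822,.1670]),.1891,.0003),"tall":(np.array([.5695,-.0747]),.0921,.0013)}
def R(k,flip):
    a=F[k][1]+(np.pi if flip else 0);x=np.array([np.cos(a),np.sin(a),0]);z=np.array([0,0,-1.]);return np.column_stack([x,np.cross(z,x),z])
def P(k,s,z,w=0):
    o,a,c=F[k];w=w+c;return np.array([o[0]+s*np.cos(a)-w*np.sin(a),o[1]+s*np.sin(a)+w*np.cos(a),z])
E
python3 - <<'E'
from arm import *
from vis import cloud
q=np.load("scene.npz");t=cloud(q['p'],q['d'],q['mtx'],q['world_to_cam']).reshape(-1,3)
import cv2
H=cv2.cvtColor(q['p'],cv2.COLOR_RGB2HSV).reshape(-1,3)
for k,(o,a,c) in F.items():
    e=np.array([np.cos(a),np.sin(a)]);n=np.array([-e[1],e[0]]);s=(t[:,:2]-o)@e;w=(t[:,:2]-o)@n
    st=(t[:,2]>.06)&(s>.09)&(s<.15)&(H[:,1]>60)&(abs(w)<.07);print(k,'stop s',np.percentile(s[st],[2,50]))
    b=(H[:,1]>60)&(abs(t[:,2]-.016)<.006)&(s>-.15)&(s<.1)&(abs(w)<.062);print('board near',np.percentile(s[b],[.3,1]),'wmax/min',np.percentile(w[b],[.5,99.5]))
    for x in np.arange(-.12,.1,.012):
        m=(t[:,2]>.036)&(H[:,1]<60)&(abs(w)<.05)&(abs(s-x)<.004)
        if m.sum()>4:
            z9=np.percentile(t[m,2],98);print('%.3f zmax %.4f at w %.4f'%(x,z9,np.median(w[m&(t[:,2]>z9-.002)])),m.sum())
print(read_eef_rot().round(2).tolist(),read_t())
for f in(0,1):
    for k,s in(("tall",.057),("squat",-.07)):
        for z in(.035,.16):print(f,k,z,bot.inverse_kinematics(P(k,s,z),R(k,f)))
E
```

```text
squat stop s [0.11490871 0.11786547]
board near [-0.13340439 -0.13245814] wmax/min [-0.04930708  0.0516119 ]
-0.024 zmax 0.0705 at w 0.0037 39
-0.012 zmax 0.0781 at w 0.0021 86
-0.000 zmax 0.0836 at w 0.0006 94
0.012 zmax 0.0924 at w 0.0034 121
0.024 zmax 0.0715 at w 0.0256 12
0.048 zmax 0.0750 at w 0.0039 86
0.060 zmax 0.0837 at w 0.0006 91
0.072 zmax 0.0887 at w 0.0048 110
0.084 zmax 0.0913 at w 0.0035 64
tall stop s [0.11475506 0.11759274]
board near [-0.13350673 -0.13246981] wmax/min [-0.04748352  0.05268157]
-0.108 zmax 0.0644 at w 0.0027 47
-0.096 zmax 0.0702 at w 0.0022 59
-0.084 zmax 0.0757 at w 0.0012 68
-0.072 zmax 0.0822 at w 0.0023 79
-0.060 zmax 0.0872 at w 0.0028 83
-0.048 zmax 0.0686 at w 0.0254 8
-0.036 zmax 0.0650 at w 0.0076 41
-0.024 zmax 0.0690 at w 0.0047 58
-0.012 zmax 0.0748 at w 0.0048 64
-0.000 zmax 0.0801 at w -0.0016 74
0.012 zmax 0.0854 at w 0.0002 81
0.024 zmax 0.0744 at w 0.0237 18
0.036 zmax 0.0675 at w -0.0010 20
0.048 zmax 0.0780 at w 0.0031 73
0.060 zmax 0.0851 at w 0.0033 75
0.072 zmax 0.0913 at w 0.0030 86
0.084 zmax 0.0844 at w 0.0054 24
[[-0.92, -0.38, -0.0], [-0.38, 0.92, 0.0], [0.0, 0.0, -1.0]] 0.1
0 tall 0.035 [ 0.20884572  0.18202528 -0.1226166   0.         -1.26615445  1.4540506 ]
0 tall 0.16 [ 0.20884572  0.12223642  0.04232528  0.         -1.49088519  1.4540506 ]
0 squat 0.035 [ 0.66700365 -0.06365301 -0.37933467  0.         -1.25511467  1.09289268]
0 squat 0.16 [ 0.66700365 -0.12774755 -0.20715881  0.         -1.49138506  1.09289268]
1 tall 0.035 [ 0.20884572  0.18202528 -0.1226166   0.         -1.26615445 -1.68754205]
1 tall 0.16 [ 0.20884572  0.12223642  0.04232528  0.         -1.49088519 -1.68754205]
1 squat 0.035 [ 0.66700365 -0.06365301 -0.37933467  0.         -1.25511467 -2.04869998]
1 squat 0.16 [ 0.66700365 -0.12774755 -0.20715881  0.         -1.49138506 -2.04869998]
```

Both views agree to about 2 mm. The cup tops and board heights match the text too. I'll retract to clear the grinder at the right, swing over, take a close wrist view and grasp.

```bash
sed -i 's/\.0003)/.0008)/;s/\.0013)/.0018)/' arm.py
python3 - <<'E'
from arm import *
import cv2
a=np.arctan2(-.554,.231)
R0=read_eef_rot()
bot.line_to([.42*np.cos(a),.42*np.sin(a),.28],rate=.25)
bot.move_to([.42,-.07,.28],R("tall",1))
bot.line_to(P("tall",.057,.17),rate=.25)
np.savez("w1.npz",pos=read_ee_pos(),rot=read_eef_rot())
p,d=cams.camera("wrist");cv2.imwrite("pics/w1.png",p[:,:,::-1]);np.savez("w1i.npz",p=p,d=d)
print(read_t(),read_ee_pos(),read_force())
E
```

```text
3.65 [ 0.6259195  -0.06796204  0.1714859 ] [-0.47533298  0.37540136 -0.34245554]
```

View pics/w1.png

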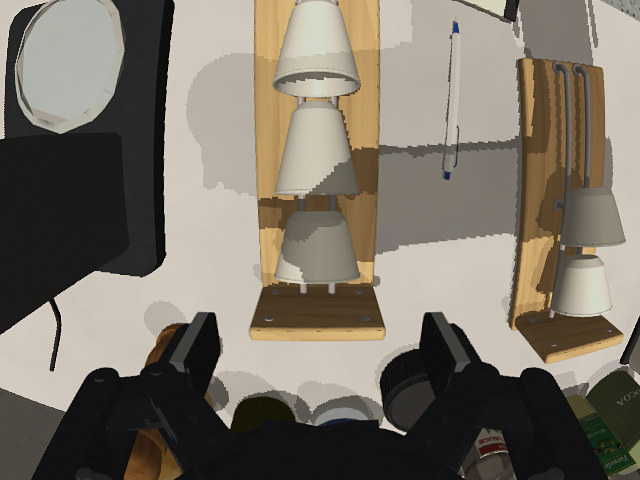

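The wrist view shows the short cup at (317,245) between the fingers (middle about 319 px). The stop board is at (317,310) and the cup's foot end at (317,212), so the lateral error is about 1 mm. Grasping.

```bash
sed -i 's/\.0018)/.0010)/' arm.py
python3 - <<'E'
from arm import *
import cv2
bot.line_to(P("tall",.057,.036),rate=.1)
print(read_ee_pos(),read_force(),read_t())
bot.gripper_close(35)
print('w',read_width(),read_grip_force(),read_force())
p=read_ee_pos()
bot.line_to([*p[:2],p[2]+.03],rate=.08); print('w',read_width(),read_grip_force(),read_force())
bot.line_to([*p[:2],.19],rate=.15)
print('w',read_width(),read_grip_force(),read_force(),read_t())
for n in("wrist","top"):
    q,d=cams.camera(n);np.savez(f"g_{n}.npz",p=q,d=d)
    if n=="wrist":cv2.imwrite("pics/g.png",q[:,:,::-1])
E
```

```text
[ 0.62667351 -0.06845343  0.0369169 ] [-0.49396264  0.65706467 -0.3778202 ] 5.1417
w 0.05227606580358411 35.252797597349854 [-0.50408659 -4.32695167  4.64229557]
w 0.0522925649963719 35.445765785480035 [ 0.62040874  0.09704319 -0.57475144]
w 0.05208429043110708 35.44904350514116 [ 0.71946283  0.42762154 -0.69468338] 7.0667
```

View pics/g.png

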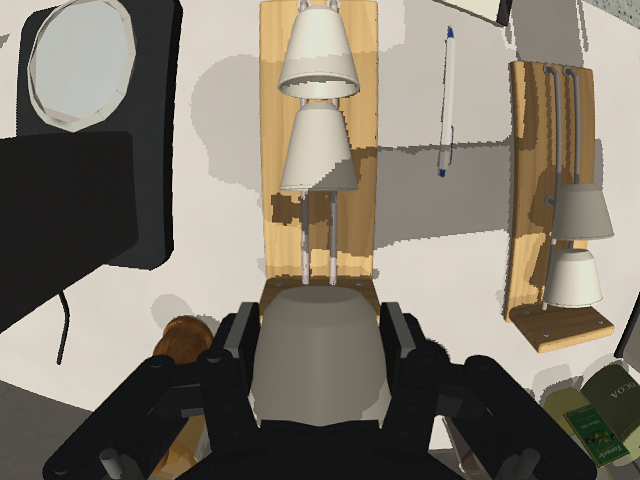

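The cup is held between the pads (320,350), foot towards the camera. I'll check its tilt from the wrist depth.

```bash
cat > wr.py <<'E'
import numpy as np
from workcell import bot, cams, read_t, read_joints, read_joint_vel, read_tau, read_ee_pos, read_eef_rot, read_force, read_torque, read_width, read_grip_force
def wcloud(d,pos,rot):
    c=cams.get_calibration("wrist");K=c["mtx"];T=c["tool_from_camera"]
    v,u=np.mgrid[0:480,0:640];x=(u-K[0,2])/K[0,0];y=(v-K[1,2])/K[1,1];r=np.hypot(x,y)+1e-9;k=np.tan(np.minimum(r,1.4))/r
    X=np.stack([x*k*d,y*k*d,d],-1)@T[:3,:3].T+T[:3,3]
    return X,X@rot.T+pos
E
python3 - <<'E'
from arm import *;from wr import wcloud
d=np.load("g_wrist.npz")['d'];pos,rot=read_ee_pos(),read_eef_rot()
X,W=wcloud(d,pos,rot);print(pos)
for v in range(284,425,8):
    print(v,d[v,319].round(3),(X[v,312:326].mean(0)*1000).round(1))
X1,W1=wcloud(np.load("w1i.npz")['d'],np.load("w1.npz")['pos'],np.load("w1.npz")['rot'])
print('before');
for v in range(206,290,8):print(v,(W1[v,317]*1000).round(1))
E
```

```text
[ 0.62628593 -0.06970285  0.18832008]
284 0.33 [-59.   -0.7 157.1]
292 0.147 [ 17.   -0.3 -10.4]
300 0.133 [ 20.7  -0.2 -24.4]
308 0.128 [ 20.2  -0.2 -29.4]
316 0.126 [ 18.6  -0.2 -32.2]
324 0.125 [ 16.8  -0.2 -34.5]
332 0.124 [ 14.8  -0.2 -36.5]
340 0.122 [ 12.4  -0.2 -37.8]
348 0.122 [  9.8  -0.2 -38.9]
356 0.122 [  7.3  -0.2 -40.2]
364 0.122 [  4.9  -0.2 -41.5]
372 0.121 [  2.6  -0.2 -43.2]
380 0.121 [  0.1  -0.2 -44.4]
388 0.121 [ -2.5  -0.2 -45.6]
396 0.12 [  1.1  -0.1 -53.8]
404 0.119 [ -7.9  -0.2 -48.1]
412 0.118 [-10.   -0.2 -50.1]
420 0.118 [-12.9  -0.2 -51.2]
before
206 [613.7 -71.2  15.5]
214 [606.7 -71.4  68.5]
222 [611.  -71.   73.2]
230 [616.1 -70.6  75. ]
238 [620.4 -70.1  78.9]
246 [625.2 -69.7  81.3]
254 [629.9 -69.3  84. ]
262 [634.3 -68.8  87.1]
270 [639.4 -68.4  88.6]
278 [643.6 -68.   92.1]
286 [686.2 -64.6  15.6]
```

The tilt and height in the hand are unchanged (ridge slope about 0.53, foot 22 mm behind the TCP). Placing it on the short cradle.

Run:
```python
from arm import *;from wr import wcloud
import cv2
bot.move_to(P("squat",-.071,.19),R("squat",1))
p,d=cams.camera("wrist");cv2.imwrite("pics/b.png",p[:,:,::-1])
bot.line_to(P("squat",-.071,.07),rate=.15)
f0=read_force()
bot.line_to(P("squat",-.071,.042),rate=.06)
for z in(.040,.038,.037,.036):
    bot.line_to(P("squat",-.071,z),rate=.04); f=read_force()-f0;print(z,read_ee_pos(),f.round(2))
    if f[2]>2.0:break
bot.ungrasp();bot.wait(.2)
q=read_ee_pos();bot.line_to([*q[:2],.17],rate=.15)
pos,rot=read_ee_pos(),read_eef_rot()
p,d=cams.camera("wrist");cv2.imwrite("pics/p.png",p[:,:,::-1]);np.savez("p.npz",d=d,pos=pos,rot=rot)
p,d=cams.camera("scene");cv2.imwrite("pics/ps.png",cv2.resize(p[200:330,250:450,::-1],None,fx=4,fy=4));
print(read_t(),read_width())
```

```text
0.04 [0.512384   0.15447225 0.04013484] [-1.18 -0.28  0.33]
0.038 [0.51253664 0.15454197 0.03828563] [-0.28 -0.27  0.75]
0.037 [0.51278704 0.1545966  0.03798768] [-2.19 -0.76  6.73]
12.2917 0.08531193519178382
```

View pics/p.png

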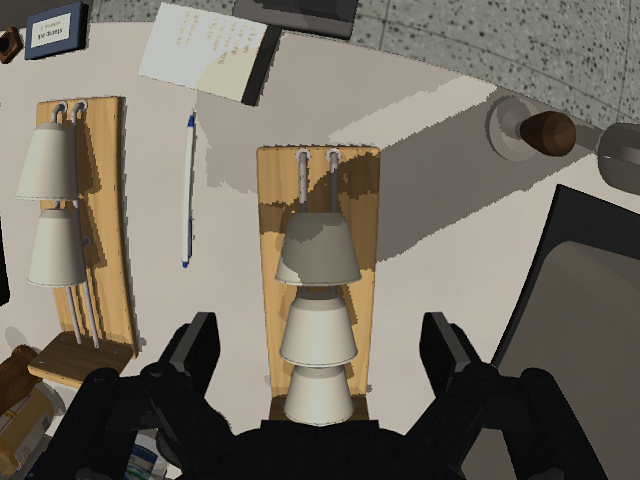

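View pics/ps.png

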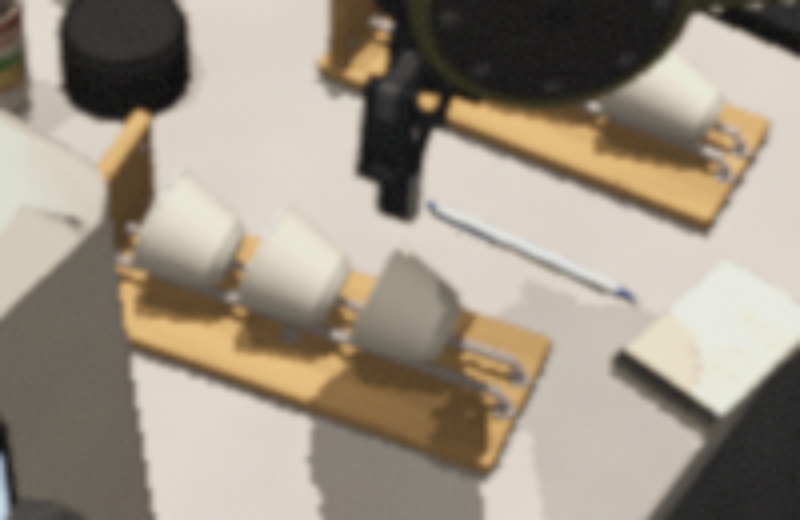

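The short cup lies on the wires at the near end (wrist 318,250; scene crop 405,310), in line with the other two. Pushing the short row.

```bash
cat > push.py <<'E'
import sys;from arm import *
import cv2
def push(k,s0,sf,z):
    """push last foot from TCP station s0 to sf (nested), force guarded"""
    e=np.array([np.cos(F[k][1]),np.sin(F[k][1]),0])
    bot.line_to(P(k,s0,z),rate=.15);f0=read_force();s=s0
    while s<sf+.006:
        s+=.008 if s<sf-.015 else .002
        bot.line_to(P(k,s,z),rate=.08 if s<sf-.015 else .03)
        f=(f0-read_force());a=(read_ee_pos()-P(k,0,z))@e
        print('%.3f %.4f'%(s,a),f.round(1))
        if f@e>(15 if s<sf-.015 else 9):break
    bot.line_to(P(k,a-.03,z),rate=.1);bot.line_to(P(k,a-.03,.17),rate=.2)
E
python3 - <<'E'
from push import *
bot.move_to(P("squat",-.135,.17),R("squat",1));bot.gripper_close(35)
push("squat",-.135,.0195,.042)
p,d=cams.camera("wrist");cv2.imwrite("pics/q.png",p[:,:,::-1]);np.savez("q.npz",d=d,pos=read_ee_pos(),rot=read_eef_rot())
print(read_t())
E
```

```text
-0.127 -0.1265 [-1.1  0.8  0.2]
-0.119 -0.1190 [-0.3  0.1 -0.2]
-0.111 -0.1111 [-0.3  1.6 -0.5]
-0.103 -0.1031 [ 0.4  1.  -0.6]
-0.095 -0.0950 [-0.8  1.2  0.7]
-0.087 -0.0870 [-0.4  0.1  0.4]
-0.079 -0.0790 [-0.5  1.2 -0.5]
-0.071 -0.0710 [-0.4  1.5  0.5]
-0.063 -0.0630 [-0.9  0.4  0.5]
-0.055 -0.0550 [-1.   0.5 -0.2]
-0.047 -0.0469 [-0.6  1.2  0.4]
-0.039 -0.0389 [-0.7  1.4  0. ]
-0.031 -0.0309 [0.3 0.8 0. ]
-0.023 -0.0229 [-0.4  2.1 -0.4]
-0.015 -0.0149 [-2.   1.5  0.6]
-0.007 -0.0070 [-0.2  1.4  0.7]
0.001 0.0011 [-0.6  1.2  0.5]
0.009 0.0092 [ 0.   1.1 -0.3]
0.011 0.0110 [ 0.9  1.1 -1.3]
0.013 0.0130 [ 1.9  1.  -0.9]
0.015 0.0137 [ 7.8  2.2 -3.3]
0.017 0.0141 [16.4  3.6 -8.9]
21.4083
```

View pics/q.png

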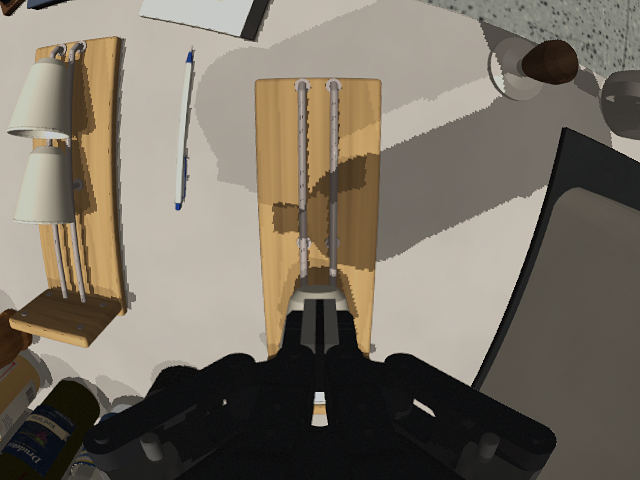

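The row is at the stop end with its last foot near (318,292), and the force rose sharply to 16 N at TCP 14 mm. Next is the tall row, then I'll measure both from above.

Run:
```python
from push import *
bot.move_to(P("tall",-.15,.17),R("tall",1))
push("tall",-.15,.0215,.038)
bot.line_to([.42,-.07,.25],rate=.25)
for n in("top","scene"):
    p,d=cams.camera(n);np.savez(f"e_{n}.npz",p=p,d=d,**cams.get_calibration(n))
    if n=="scene":cv2.imwrite("pics/e.png",cv2.resize(p[180:310,250:450,::-1],None,fx=4,fy=4,interpolation=cv2.INTER_CUBIC))
print(read_t())
from vis import cloud
for n in("top","scene"):
    q=np.load(f"e_{n}.npz");t=cloud(q['p'],q['d'],q['mtx'],q['world_to_cam']).reshape(-1,3);H=cv2.cvtColor(q['p'],cv2.COLOR_RGB2HSV).reshape(-1,3)
    for k,(o,a,c) in F.items():
        e=np.array([np.cos(a),np.sin(a)]);v=np.array([-e[1],e[0]]);s=(t[:,:2]-o)@e;w=(t[:,:2]-o)@v
        cup=(t[:,2]>.042)&(t[:,2]<.12)&(H[:,1]<60)&(s<.116)&(abs(w)<.05);print(n,k)
        for x in np.arange(-.01,.116,.004):
            m=cup&(abs(s-x)<.0025)
            if m.sum()>4:print('%.3f'%x,m.sum(),'wmid %.4f width %.3f zmax %.4f'%((w[m].max()+w[m].min())/2,np.ptp(w[m]),np.percentile(t[m,2],95)))
```

```text
-0.142 -0.1415 [ 1.5 -0.3  0.5]
-0.134 -0.1341 [0.7 1.1 1.3]
-0.126 -0.1262 [1.6 0.8 2.4]
-0.118 -0.1182 [ 1.4 -0.1  1.4]
-0.110 -0.1102 [ 1.1 -0.2  1.6]
-0.102 -0.1022 [1.1 0.4 1.1]
-0.094 -0.0941 [ 1.  -0.2  1.9]
-0.086 -0.0860 [0.9 0.6 1.6]
-0.078 -0.0780 [1.9 0.9 1. ]
-0.070 -0.0700 [1.6 0.8 1.1]
-0.062 -0.0620 [1.5 0.7 1.5]
-0.054 -0.0540 [2.1 0.9 0.7]
-0.046 -0.0460 [ 0.8 -0.5  1.3]
-0.038 -0.0380 [ 2.  -0.   1.4]
-0.030 -0.0300 [1.3 0.9 2.3]
-0.022 -0.0220 [ 1.2 -0.2  1.6]
-0.014 -0.0139 [ 2.1 -0.4  0.4]
-0.006 -0.0060 [1.7 0.5 2.1]
0.002 0.0021 [2.  0.8 1.8]
0.010 0.0102 [0.9 0.3 1.2]
0.012 0.0120 [3.1 1.2 0.6]
0.014 0.0140 [2.  0.4 0.4]
0.016 0.0161 [2.8 0.9 1.6]
0.018 0.0176 [ 6.5  0.6 -1.3]
0.020 0.0180 [13.2  0.1 -4.1]
32.1417
top squat
0.022 7 wmid 0.0005 width 0.018 zmax 0.0695
0.026 33 wmid 0.0009 width 0.032 zmax 0.0755
0.030 40 wmid 0.0011 width 0.040 zmax 0.0766
0.034 38 wmid 0.0008 width 0.043 zmax 0.0812
0.038 38 wmid -0.0001 width 0.043 zmax 0.0814
0.042 40 wmid 0.0001 width 0.046 zmax 0.0819
0.046 43 wmid 0.0002 width 0.049 zmax 0.0861
0.050 46 wmid 0.0002 width
[... 3135 characters left out ...]
 width 0.037 zmax 0.0716
0.058 40 wmid 0.0047 width 0.040 zmax 0.0751
0.062 42 wmid 0.0054 width 0.039 zmax 0.0762
0.066 40 wmid 0.0064 width 0.038 zmax 0.0772
0.070 40 wmid 0.0029 width 0.046 zmax 0.0801
0.074 42 wmid 0.0056 width 0.038 zmax 0.0833
0.078 53 wmid 0.0069 width 0.041 zmax 0.0834
0.082 46 wmid 0.0067 width 0.049 zmax 0.0852
0.086 43 wmid 0.0037 width 0.048 zmax 0.0861
0.090 31 wmid 0.0052 width 0.051 zmax 0.0802
0.094 42 wmid 0.0096 width 0.042 zmax 0.0832
0.098 48 wmid 0.0061 width 0.043 zmax 0.0843
0.102 51 wmid 0.0057 width 0.048 zmax 0.0863
0.106 51 wmid 0.0058 width 0.048 zmax 0.0890
0.110 35 wmid 0.0092 width 0.042 zmax 0.0873
0.114 10 wmid -0.0070 width 0.067 zmax 0.0831
```

View pics/e.png

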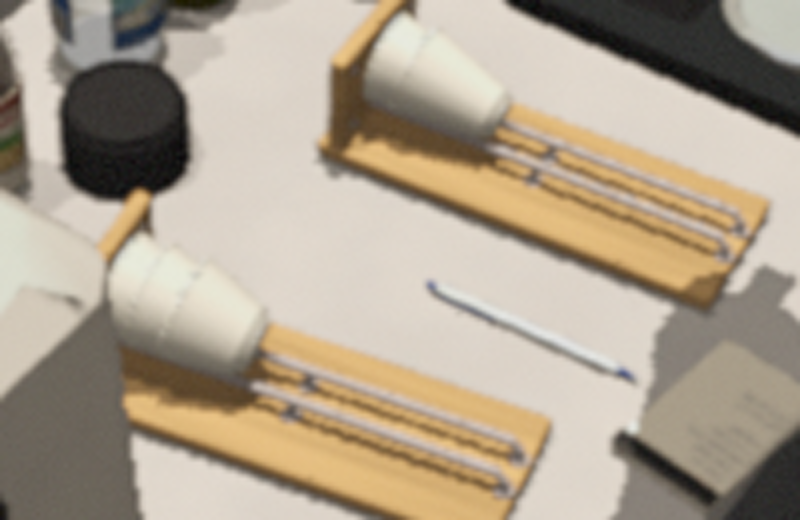

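Both rows are nested against their stops: tall rims about 20 mm apart, the three short rims about 41 mm overall, and sharp force rises at the end of each push. Nothing else looks moved, so I'm handing in.

```bash
python3 -c "
from workcell import bot, cams, read_t, read_joints, read_joint_vel, read_tau, read_ee_pos, read_eef_rot, read_force, read_torque, read_width, read_grip_force
print(bot.close_job(),read_t())"
```

```text
the job is handed in; nothing more can be done
the job is handed in; nothing more can be done
```

I moved the stray short cup to the short cups' cradle, pushed both rows into nested stacks against their stop boards, and handed the job in after about 32 s of the 54 s limit; no verdict was returned, but the last camera views put the rims within the nesting limits.

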